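# Roll the label roll up the printer's loading ramp

## Task

Load the label printer: with your fingertips or the outside of the fingers, push the label roll lying at the foot of the loading ramp up the ramp and along the landing until it rests square against the printer, its stop; then take your hand away and leave it there. Keep a finger behind it on the slope so that it never runs back or shoots ahead, do not pinch, lift or carry it, and leave everything else on the bench where it is.

Things in the scene. Friction and masses are not known exactly. Their poses are not given: they have to be found in the camera images.
- roll: The label roll to push: a solid white paper cylinder with a brown core ring at each end, 60 mm in diameter and 100 mm long, 0.2 to 0.4 kg, lying on its side at the foot of the ramp. Origin at its centre; its y axis is the cylinder's axis (x and z turn as it rolls). It rolls freely.
- ramp: Fixed loading ramp with the grey label printer block at its top, one piece 391 mm long. The bare metal deck climbs along the body's +x; y is across it, z up; origin on the bench surface, on the centre line. Both deck edges carry a grey rail, 10 mm higher than the deck, 8 mm thick, 108 mm apart inside. Let go on the 8 degree slope, the roll runs back.
- ramp_foot (a point): Point on the deck's centre line where the slope begins: at x = -90 mm, z = 12 mm in the ramp's frame. The level infeed where the roll waits (its centre at x = -132 to -112 mm, z = 42 mm) runs from x = -165 mm to here; a lip at its low end (x = -171 to -165 mm) stands 6 mm above the deck.
- ramp_crest (a point): Point on the deck's centre line where the slope ends and the landing begins: at x = 60 mm, z = 33 mm in the ramp's frame. The landing dips very slightly to the stop (2 mm in 75 mm), so the roll stays there or creeps to the stop.
- ramp_stop (a point): Point on the deck's centre line at the stop, the upright front face of the printer block: at x = 135 mm, z = 31 mm in the ramp's frame. Against it the roll's centre is at x = 105 mm, z = 62 mm. The block runs from here to x = 220 mm, is 150 mm wide and 75 mm high above the bench.
- spare_roll: Bystander: small standing paper roll with a hole, 54 mm across, 55 mm high, beside the ramp. Origin at the centre of its underside.
- red_cap: Bystander: shallow red plastic cap, 52 mm across, 20 mm high, lying on top of the printer block. Origin at the centre of its underside.
- flux_jar: Bystander: little jar with a black cap, 44 mm across, 50 mm high, beside the ramp. Origin at the centre of its underside.
- driver: Bystander: screwdriver with a green handle, 150 mm long, lying on the bench beside the ramp, across it from the standing roll and jar. Its x axis runs along it; origin under its middle.
- phone: Bystander: white phone lying flat, 145 x 72 x 9 mm, to the robot's left. Origin at the centre of its underside.
- battery: Bystander: black flat battery, 90 x 45 x 8 mm, to the robot's right. Origin at the centre of its underside.
- spudger: Bystander: small brush with a yellow handle, 150 mm long, lying to the robot's right. Its x axis runs along it; origin under its middle.
Mind the look-alikes: they are no part of the job. Leave any purple or red look-alike of the roll alone.

How it is judged:
On the way, in this order (a step that is already met when the one before it is completed fails the run):
1. the roll is on the slope with a finger against it (x of roll in the frame of ramp between -0.07 and 0.05 m and contact force between the fingers and roll above 0.05 N), for 0.1 s.
2. the roll lies against the printer (x of roll in the frame of ramp between 0.1 and 0.11 m and z of roll in the frame of ramp between 0.055 and 0.069 m and y of roll in the frame of ramp between -0.01 and 0.01 m and angle between the y axis of roll and the y axis of ramp, either way round below 0.07 rad), for 0.2 s.
At the end, for the whole second after the job is handed in: The roll lies at rest on the landing against the printer: its centre within 5 mm of touching the stop, between the rails (within 10 mm of the centre line), its axis square to the ramp within 0.07 rad (all of step 2 and linear speed of roll below 0.02 m/s).
It fails at once if the roll runs back or shoots ahead on the slope: faster than 0.2 m/s with no finger on it (x of roll in the frame of ramp between -0.1 and 0.06 m and linear speed of roll above 0.2 m/s and contact force between the fingers and roll below 0.02 N).
It fails at once if the roll is lifted clear of the deck (15 mm or more) (z of roll in the frame of ramp above 0.079 m or (x of roll in the frame of ramp below -0.09 m and z of roll in the frame of ramp above 0.058 m) or (x of roll in the frame of ramp below -0.015 m and z of roll in the frame of ramp above 0.068 m)).
It fails at once if the roll is taken between the fingers (distance between the grasp point and roll below 0.027 m).
It fails at once if the roll leaves the ramp (y of roll in the frame of ramp above 0.03 m or y of roll in the frame of ramp below -0.03 m or x of roll in the frame of ramp below -0.155 m or z of roll in the frame of ramp below 0.034 m).
It fails at once if another thing on the bench is moved by more than 20 mm (distance of any of spare_roll, red_cap, flux_jar, driver, phone, battery, spudger from where it was at the start of the episode above 0.02 m).
It also fails if it takes over 48 s, if anything falls off the work surface, if the arm or the gripper's body presses on something with over 40 N, if the wrist force passes 120 N, or if a joint passes its speed limit or range.

## Robot

A 6-joint arm with a two-finger parallel gripper is mounted at the origin on the work surface. World frame = base frame: x ahead of the robot, y to its left, z up, the work surface at z = 0. Lengths are in m, angles in rad, forces in N, time in s.
With the tool pointing down it reaches from about 0.3 to 0.85 m from the base axis. Payload 4.2 kg.
Tool frame: the origin (TCP) lies midway between the tips of the shut fingers; the grasp point (between the pads) lies arm.grasp_offset behind it (arm.grasp_offset is the distance from the TCP to the grasp point, in m); z points along the fingers, y is the line along which they close (so a half turn about z gives the same grasp; the last joint's range is limited). The gripper opens to 91 mm and grips with 3 to 60 N. Pads are 32 mm wide; open, the fingers measure 118 mm over their backs; the gripper's body (76 mm by 178 mm) begins 60 mm behind the grasp point.
Start: joints at [1.128, 0.32, 1.565, -0, 1.257, -0.02], TCP at [0.236, 0.524, 0.214] pointing down, gripper open.
Joint ranges: [-3.11, 3.11], [-0.84, 2.01], [0.21, 2.61], [-1.34, 4.49], [0.05, 2.63], [-2.56, 2.56]. Speed limits (rad/s): [2.57, 2.57, 3.14, 3.14, 3.14, 3.14].

## Interface

Orientations are given as a unit quaternion [x, y, z, w].
In Python, from workcell import arm, eyes gives the robot as it stands. The module is installed in compiled form; this text tells all that it offers.
- The arm moves only by the tool jog_arm, never from a script. Its argument "steps" is a list of rows, each a list of 4 numbers: the shift along the tool's x, y, z in mm, then the turn about the tool's z in rad. In form: [[dx, dy, dz, yaw], ...]. A call has 1 to 20 rows; each row is the pose to reach, as a shift and turn from the pose commanded when the call began, along the tool's axes at that moment; what a row does not reach only later rows make up. A row lasts 1/10 s, in which the tool goes at most 50 mm and 8.59 degrees, less where a joint would pass 70% of its speed; a pose out of reach is approached as far as the arm can. A call with a gripper value outside its range is refused whole. "hand" is the gripper command: -1 is shut, 1 is fully open, values between are in proportion, set as the call begins (left out, the last holds). The fingers move at their own pace and stop on an object; "newtons" is the grip in N (left out, the last holds). Time passes only in rows, so rows that repeat a pose let the fingers close. It gives the time, the measured TCP pose, the force, the opening and the grip force at its end, in the units of the state.
- arm.get_state(): the state, without advancing time (a new reading comes with each control period).
- eyes.snapshot(name): name is "scene" or "top" or "wrist"; returns a dict with "pixels" (420x560x3 uint8, red, green, blue), "fovy" (degrees; the focal length in pixels is half the picture's height over the tangent of half this angle, whatever the lens; pixels are square), "cx", "cy" (the principal point, pixels), "pose" (4x4, takes a point from camera to world coordinates). Camera axes: x right, y down, z forward; pixel columns grow to the right and rows downward; lengths in m; the calibration is good to about 2 mm. The wrist camera is an equidistant fisheye: a pixel r from the principal point sees the ray r / f radians off the axis. A picture is of the moment at which its call begins. There is no depth.
- arm.sign_off(): hands the job in; it is judged then, once.
The state is a dict: "time": time; "qpos": joint angles; "qvel": joint speeds; "effort": joint torques, N m; "eef_pos": TCP position; "tcp_rot": TCP orientation; "force": force on the tool from outside, world axes, zero at the start; "moment": the same for the moment, N m; "grip_width": finger opening in m; "finger_force": force on a finger pad.
Only numpy, scipy, OpenCV 4.12 (cv2) and the standard library are available. Lean on these libraries where they do the work, as an engineer would, in place of code of your own. Each camera call takes 0.05 s, during which the arm holds its last target. There are 200 camera calls.

## Working session

There is one attempt and no reset: what is moved stays moved. The work goes in short steps, Python scripts to look and compute and a tool call to move; the robot and the scene stay as the last step left them, time stands still between calls to the robot, and variables do not carry over. Pictures are saved under pics/ and viewed, at most 10 in all, crops included, and the job is handed in when it is done.

Besides the shell and the picture viewer there is one more tool, called after "Emit:" as name([rows], argument=value, ...), one row to a line, values as JSON. jog_arm: Moves the arm, as the interface text tells. Its arguments: {"type":"object","properties":{"steps":{"type":"array"},"hand":{"type":"number"},"newtons":{"type":"number"}},"required":["steps"]}

```bash
mkdir -p pics; cat > h.py <<'E'
import numpy as np, cv2
from workcell import arm, eyes
def snap(n,f):
    s=eyes.snapshot(n); cv2.imwrite(f,cv2.cvtColor(np.asarray(s["pixels"]),cv2.COLOR_RGB2BGR)); np.save(f[:-4]+'.npy',s,allow_pickle=True); return s
def load(f): return np.load(f,allow_pickle=True).item()
def ray(s,u,v,fish=False):
    f=210/np.tan(np.radians(s["fovy"])/2); d=np.array([u-s["cx"],v-s["cy"]],float); P=np.array(s["pose"])
    if fish:
        r=np.hypot(*d); t=r/f; c=np.array([*(d/max(r,1e-9)*np.sin(t)),np.cos(t)])
    else: c=np.array([*(d/f),1.]); c/=np.linalg.norm(c)
    return P[:3,3],P[:3,:3]@c
def onz(s,u,v,z,fish=False):
    o,d=ray(s,u,v,fish); return o+d*(z-o[2])/d[2]
def two(a,b):
    (o1,d1),(o2,d2)=a,b
    t=np.linalg.lstsq(np.c_[d1,-d2],o2-o1,rcond=None)[0]; p,q=o1+t[0]*d1,o2+t[1]*d2
    return (p+q)/2,np.linalg.norm(p-q)
def proj(s,p):
    P=np.array(s["pose"]); c=P[:3,:3].T@(np.array(p)-P[:3,3]); f=210/np.tan(np.radians(s["fovy"])/2)
    return s["cx"]+f*c[0]/c[2], s["cy"]+f*c[1]/c[2]
E
python3 -c "
from h import *
a=snap('scene','pics/s0.png');b=snap('top','pics/t0.png')
print(a['fovy'],b['fovy'],np.round(a['pose'],3),np.round(b['pose'],3));print(arm.get_state(),arm.grasp_offset)"
```

```text
55.64165516990589 43.50365467297394 [[ 0.256  0.803 -0.539  1.167]
 [ 0.967 -0.218  0.136 -0.142]
 [-0.008 -0.555 -0.832  1.033]
 [ 0.     0.     0.     1.   ]] [[ 0.012 -0.996  0.088  0.384]
 [-1.    -0.012  0.003 -0.014]
 [-0.002 -0.088 -0.996  1.596]
 [ 0.     0.     0.     1.   ]]
{'time': 0.1, 'qpos': array([ 1.12800679e+00,  3.20262270e-01,  1.56554996e+00, -2.48000867e-05,
        1.25738557e+00, -1.99833204e-02]), 'qvel': array([ 0.00015006, -0.00031704, -0.00099141, -0.00073654, -0.00063439,
       -0.00155737]), 'effort': array([-5.30545385e-04, -4.13330376e+01, -2.32508880e+01,  7.28839450e-02,
        4.21025371e-02, -4.73029377e-05]), 'eef_pos': array([0.23574228, 0.52396609, 0.21318739]), 'tcp_rot': array([ 2.09828161e-01,  9.77737950e-01, -7.83891110e-04, -1.72573834e-04]), 'force': array([ 0.22158268, -0.1597357 ,  0.11505547]), 'moment': array([-0.00066936,  0.03749415,  0.0580243 ]), 'finger_force': 0.0, 'grip_width': 0.09121966436011276} 0.0188
```

View pics/s0.png

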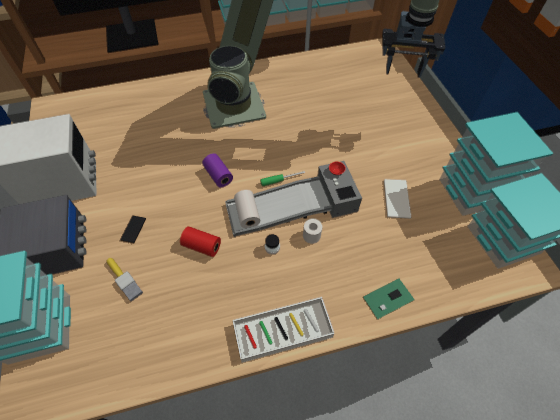

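View pics/t0.png

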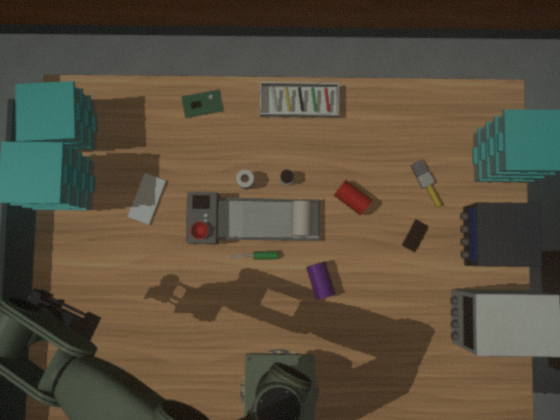

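The white roll with the brown core lies at scene (247,207), top (301,217). The look-alikes are purple at scene (218,170), top (320,281), and red at scene (201,241), top (352,197). By the description I choose the white one. The printer is at top (203,218) and the ramp climbs towards +y. I'll check it in a close crop.

```bash
python3 -c "
from h import *
a=cv2.imread('pics/s0.png')[150:250,215:375];b=cv2.imread('pics/t0.png')[180:260,180:340]
cv2.imwrite('pics/c0.png',np.vstack([cv2.resize(a,None,fx=3.3,fy=3.3,interpolation=2),cv2.convertScaleAbs(cv2.resize(b,None,fx=3.3,fy=3.3,interpolation=2),alpha=1.5)]))
t=load('pics/t0.npy');s=load('pics/s0.npy')
def mask(d,sat,val,box):
    h=cv2.cvtColor(np.asarray(d['pixels']),cv2.COLOR_RGB2HSV); m=np.zeros(h.shape[:2],np.uint8); x0,y0,x1,y1=box; m[y0:y1,x0:x1]=255
    return h,m
for u,v in [(321,201),(321,239),(187,194),(187,243)]: print(onz(t,u,v,0.0).round(3))
"
```

```text
[ 0.561 -0.122  0.   ]
[ 0.446 -0.122  0.   ]
[0.578 0.288 0.   ]
[0.428 0.284 0.   ]
```

View pics/c0.png

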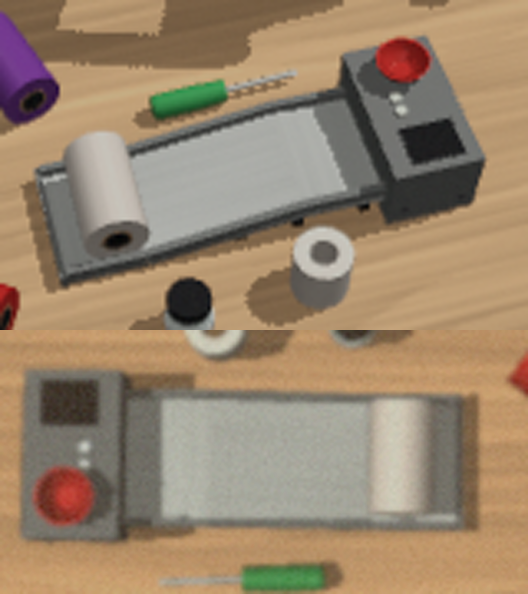

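```bash
python3 -c "
from h import *
t=load('pics/t0.npy');s=load('pics/s0.npy')
S=lambda x,y:(215+x/3.3-.35,150+y/3.3-.35)
T=lambda x,y:(180+x/3.3-.35,180+(y-330)/3.3-.35)
for n,a,b in [('front+x',(385,192),(125,370)),('front-x',(342,60),(120,538)),('back+x',(484,158),(28,370)),('back-x',(428,38),(22,537)),('low-x',(38,172),(460,527)),('low+x',(65,278),(463,397))]:
    p,e=two(ray(s,*S(*a)),ray(t,*T(*b))); print(n,p.round(4),round(e,4))
print('single top')
for n,z,b in [('front+x',.075,(125,370)),('front-x',.075,(120,538)),('back+x',.075,(28,370)),('back-x',.075,(22,537)),('low-x',.02,(460,527)),('low+x',.02,(463,397))]: print(n,onz(t,*T(*b),z).round(4))
# roll mask in both
for d,box in ((t,(280,192,330,245)),(s,(228,180,268,236))):
    im=np.asarray(d['pixels']); h=cv2.cvtColor(im,cv2.COLOR_RGB2HSV).astype(int)
    x0,y0,x1,y1=box; m=np.zeros(h.shape[:2],np.uint8); rb=im[...,0].astype(int)-im[...,2]
    sub=(rb>8)&(h[...,2]>(150 if d is s else 110))&(h[...,1]<70); m[y0:y1,x0:x1]=sub[y0:y1,x0:x1]*255
    m=cv2.morphologyEx(m,2,np.ones((3,3)))
    c=max(cv2.findContours(m,0,2)[0],key=cv2.contourArea); r=cv2.minAreaRect(c); print(r,cv2.boundingRect(c),cv2.boxPoints(r).round(1).tolist())
print([onz(t,*T(x,y),.06).round(4) for x,y in((371,397),(431,397),(372,512),(430,514))])
print(two(ray(s,*S(107,185)),ray(t,*T(401,455))))
"
```

```text
front+x [0.5779 0.1845 0.0573] 0.0056
front-x [0.4289 0.1884 0.0658] 0.0029
back+x [0.5759 0.272  0.0742] 0.0027
back-x [0.4287 0.2741 0.071 ] 0.0035
low-x [ 0.4441 -0.114   0.0146] 0.0031
low+x [ 0.5634 -0.1144  0.014 ] 0.0063
single top
front+x [0.5764 0.1849 0.075 ]
front-x [0.4283 0.1858 0.075 ]
back+x [0.5754 0.2706 0.075 ]
back-x [0.4281 0.2716 0.075 ]
low-x [ 0.4437 -0.1151  0.02  ]
low+x [ 0.5623 -0.1171  0.02  ]
((299.0, 217.5), (33.0, 14.0), 90.0) (292, 201, 15, 34) [[292.0, 201.0], [306.0, 201.0], [306.0, 234.0], [292.0, 234.0]]
((247.50003051757812, 203.50001525878906), (29.346811294555664, 15.764814376831055), 75.96376037597656) (237, 190, 22, 29) [[236.3000030517578, 191.1999969482422], [251.60000610351562, 187.39999389648438], [258.70001220703125, 215.8000030517578], [243.39999389648438, 219.60000610351562]]
[array([ 0.5568, -0.0326,  0.06  ]), array([ 0.5574, -0.086 ,  0.06  ]), array([ 0.4545, -0.0346,  0.06  ]), array([ 0.4533, -0.0859,  0.06  ])]
(array([ 0.50569151, -0.05824588,  0.05887214]), np.float64(0.003215075660592014))
```

Two-view heights agree with the text: printer top about 0.07, and front face to lip 305 mm against 306 given.
- **Ramp:** +x is world +y, the centre line is at x≈0.503, and the origin is at y≈0.052. The stop is at y≈0.186.
- **Roll:** its centre is at about (0.505, -0.060), which is -0.112 in the ramp frame.

I'll push with both fingers part-open along the roll's axis. First I go above the point behind it.

Emit:
jog_arm([
  [-29,-28,0,0.064],
  [-58,-56,0,0.128],
  [-87,-84,0,0.191],
  [-116,-112,0,0.255],
  [-144,-140,0,0.319],
  [-173,-168,0,0.383],
  [-202,-196,0,0.446],
  [-231,-224,0,0.51],
  [-260,-253,0,0.574],
  [-289,-281,0,0.638],
  [-318,-309,0,0.702],
  [-347,-337,0,0.765],
  [-376,-365,0,0.829],
  [-404,-393,0,0.893],
  [-433,-421,0,0.957],
  [-462,-449,0,1.02],
  [-491,-477,0,1.084],
  [-520,-505,0,1.148],
  [-520,-505,0,1.148],
  [-520,-505,0,1.148],
], hand=0.3)

```text
time: 2.1
eef_pos: [0.5025, -0.1498, 0.2132]
tcp_rot: [0.708, 0.707, -0.0, -0.001]
force: [0.1, -0.6, 0.4]
grip_width: 0.0594
finger_force: 0.0
```

Emit:
jog_arm([
  [0,0,25,0],
  [0,0,55,0],
  [0,0,90,0],
  [0,0,120,0],
  [0,0,150,0],
  [0,0,170,0],
  [0,0,178,0],
  [0,0,178,0],
])

```text
time: 2.9
eef_pos: [0.5021, -0.1483, 0.0353]
tcp_rot: [0.707, 0.708, -0.0, -0.001]
force: [0.2, -0.6, -0.4]
grip_width: 0.0595
finger_force: 0.0
```

```bash
python3 -c "
from h import *
w=snap('wrist','pics/w1.png');a=snap('scene','pics/s1.png')
c=cv2.imread('pics/s1.png')[150:250,205:375]
cv2.imwrite('pics/c1.png',np.hstack([cv2.resize(c,(510,300),interpolation=2),cv2.resize(cv2.imread('pics/w1.png'),(280,300))]))
print(arm.get_state()['eef_pos'])"
```

```text
[ 0.50353627 -0.14914958  0.03689928]
```

View pics/c1.png

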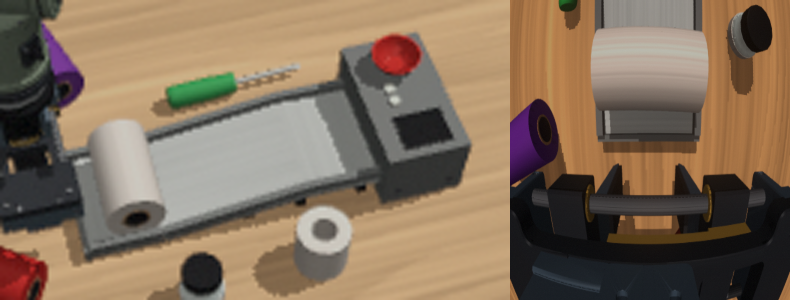

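The white roll lies square at left crop (128,170). The wrist view (650,70) shows it centred ahead of both fingers. Next I lower slightly and creep into contact.

Emit:
jog_arm([
  [0,0,3,0],
  [8,0,6,0],
  [16,0,6,0],
  [22,0,6,0],
  [28,0,6,0],
  [33,0,6,0],
  [36,0,6,0],
  [39,0,6,0],
  [42,0,6,0],
  [45,0,6,0],
  [48,0,6,0],
  [51,0,6,0],
  [54,0,6,0],
])

```text
time: 4.3
eef_pos: [0.5029, -0.0953, 0.0299]
tcp_rot: [0.707, 0.707, 0.0, -0.0]
force: [0.5, -0.8, 0.0]
grip_width: 0.0594
finger_force: 0.1
```

```bash
python3 -c "
from h import *
a=snap('scene','pics/s2.png');b=snap('top','pics/t2.png')
c=cv2.imread('pics/s2.png')[150:250,205:375];d=cv2.imread('pics/t2.png')[180:260,180:350]
cv2.imwrite('pics/c2.png',np.vstack([cv2.resize(c,(561,330),interpolation=2),cv2.resize(d,(561,264),interpolation=2)]))
print(arm.get_state()['eef_pos'],arm.get_state()['force'])"
```

```text
[ 0.50286419 -0.09511254  0.02989675] [ 0.46223645 -0.42043231 -0.31110059]
```

View pics/c2.png

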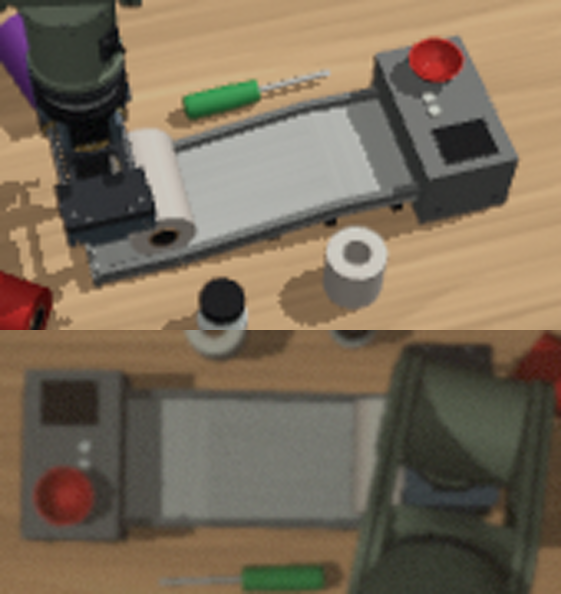

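Roll edge is now at top crop (355,455), moved about 14 mm, still square, with the fingers just behind it. Pushing up the slope at about 40 mm/s.

Emit:
jog_arm([
  [3,0,0,0],
  [7,0,0,0],
  [11,0,0,0],
  [15,0,-1,0],
  [19,0,-1.5,0],
  [23,0,-2,0],
  [27,0,-2.6,0],
  [31,0,-3.2,0],
  [35,0,-3.8,0],
  [39,0,-4.3,0],
  [43,0,-5,0],
  [47,0,-5.5,0],
  [51,0,-6,0],
  [55,0,-6.6,0],
  [59,0,-7.1,0],
  [63,0,-7.7,0],
  [67,0,-8.3,0],
  [71,0,-8.8,0],
  [75,0,-9.4,0],
  [78,0,-10,0],
])

```text
time: 6.4
eef_pos: [0.5054, -0.0201, 0.042]
tcp_rot: [0.706, 0.708, 0.0, 0.004]
force: [1.3, -12.2, 10.1]
grip_width: 0.0591
finger_force: 6.3
```

```bash
python3 -c "
from h import *
a=snap('scene','pics/s3.png');b=snap('top','pics/t3.png')
c=cv2.imread('pics/s3.png')[150:250,205:375];d=cv2.imread('pics/t3.png')[180:260,180:350]
cv2.imwrite('pics/c3.png',np.vstack([cv2.resize(c,(561,330),interpolation=2),cv2.resize(d,(561,264),interpolation=2)]))
print(arm.get_state()['eef_pos'],arm.get_state()['force'])"
```

```text
[ 0.50540826 -0.0197436   0.04202525] [  1.23233096 -11.41039514   8.7185208 ]
```

View pics/c3.png

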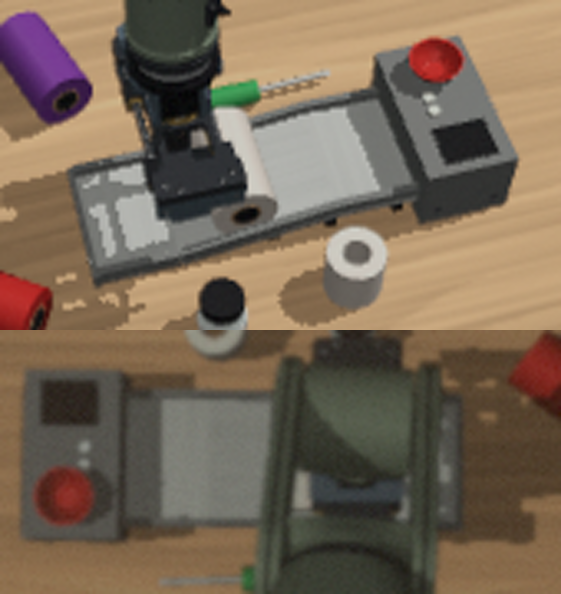

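Roll on the slope near scene crop (247,165), square, with the finger pressing at about 12 N. Continuing to just short of the crest.

Emit:
jog_arm([
  [3,0,-0.5,0],
  [7,0,-1,0],
  [11,0,-1.7,0],
  [15,0,-2.3,0],
  [19,0,-2.9,0],
  [23,0,-3.5,0],
  [27,0,-4.1,0],
  [31,0,-4.7,0],
  [35,0,-5.3,0],
  [39,0,-5.9,0],
  [43,0,-6.5,0],
  [47,0,-7,0],
  [51,0,-7.6,0],
  [55,0,-8.2,0],
  [59,0,-8.8,0],
  [63,0,-9.4,0],
  [67,0,-10,0],
  [71,0,-10.6,0],
  [75,0,-11.2,0],
  [78,0,-11.7,0],
])

```text
time: 8.5
eef_pos: [0.5045, 0.0581, 0.0534]
tcp_rot: [0.706, 0.708, -0.0, 0.003]
force: [1.4, -11.7, 9.9]
grip_width: 0.0592
finger_force: 6.2
```

Emit:
jog_arm([
  [3,0,-0.5,0],
  [6,0,-1,0],
  [9,0,-1,0],
  [12,0,-1,0],
  [15,0,-1,0],
  [18,0,-1,0],
  [21,0,-1,0],
  [24,0,-1,0],
  [27,0,-1,0],
  [30,0,-1,0],
  [33,0,-1,0],
  [36,0,-1,0],
  [38,0,-1,0],
  [40,0,-1,0],
  [42,0,-1,0],
  [44,0,-1,0],
  [46,0,-1,0],
  [46,0,-1,0],
])

```text
time: 10.3
eef_pos: [0.503, 0.1067, 0.0526]
tcp_rot: [0.707, 0.707, 0.0, -0.0]
force: [0.1, -0.2, 0.2]
grip_width: 0.0593
finger_force: 0.0
```

```bash
python3 -c "
from h import *
a=snap('scene','pics/s4.png');w=snap('wrist','pics/w4.png')
c=cv2.imread('pics/s4.png')[150:250,225:375]
cv2.imwrite('pics/c4.png',np.hstack([cv2.resize(c,(450,300),interpolation=2),cv2.resize(cv2.imread('pics/w4.png'),(350,300))]))
print(arm.get_state()['eef_pos'],arm.get_state()['force'])"
```

```text
[0.50295853 0.10653218 0.05267443] [-0.83155112  0.53777094  0.43869392]
```

View pics/c4.png

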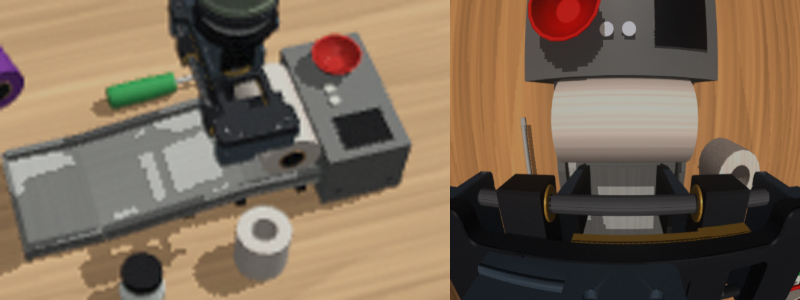

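In the wrist view (625,120) the roll lies parallel to the printer face and seems to have rolled up to it. There is no force on the finger. I'll nudge until there is.

Emit:
jog_arm([
  [1,0,0,0],
  [2,0,0,0],
  [3,0,0,0],
  [4,0,0,0],
  [5,0,0,0],
  [6,0,0,0],
  [6,0,0,0],
])

```text
time: 11.1
eef_pos: [0.5029, 0.1116, 0.0527]
tcp_rot: [0.707, 0.708, -0.001, 0.001]
force: [0.2, -5.9, 0.5]
grip_width: 0.0594
finger_force: 2.5
```

Force builds at y=0.1116, and I expected contact with the stop at 0.111. Backing off gently, then up.

Emit:
jog_arm([
  [0,0,0,0],
  [-1,0,0,0],
  [-2,0,0,0],
  [-4,0,0,0],
  [-7,0,0,0],
  [-12,0,0,0],
  [-20,0,0,0],
  [-30,0,-3,0],
  [-40,0,-15,0],
  [-55,0,-40,0],
  [-75,0,-70,0],
  [-100,0,-100,0],
  [-130,0,-130,0],
  [-160,0,-160,0],
  [-190,0,-180,0],
  [-220,0,-190,0],
  [-250,0,-190,0],
  [-280,0,-190,0],
  [-300,0,-190,0],
  [-300,0,-190,0],
])

```text
time: 13.1
eef_pos: [0.5024, -0.1903, 0.2435]
tcp_rot: [0.708, 0.706, -0.0, 0.001]
force: [0.2, 0.2, -0.4]
grip_width: 0.0592
finger_force: 0.0
```

```bash
python3 -c "
from h import *
a=snap('scene','pics/s5.png');b=snap('top','pics/t5.png')
c=cv2.imread('pics/s5.png')[150:250,205:375];d=cv2.imread('pics/t5.png')[180:260,180:350]
cv2.imwrite('pics/c5.png',np.vstack([cv2.resize(c,(561,330),interpolation=2),cv2.resize(d,(561,264),interpolation=2)]))
print(arm.get_state()['eef_pos'])"
```

```text
[ 0.50249898 -0.18782487  0.24320058]
```

View pics/c5.png

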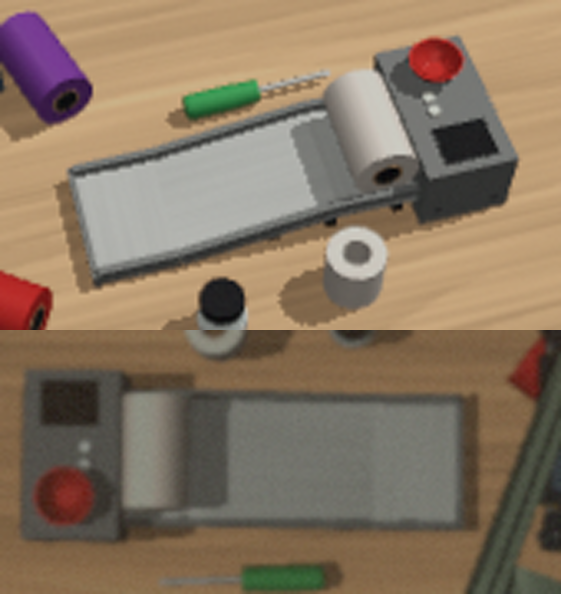

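The roll lies flush and square against the printer (top crop (153,450)), its edges parallel to the printer's face and between the rails. The bystanders are where they were, so I'm handing in.

```bash
python3 -c "
from h import *
print(arm.sign_off())"
```

```text
the job is handed in; nothing more can be done
None
```

I pushed the label roll up the ramp until it rested square against the printer, took the hand away and handed the job in at about 13 s; the last pictures showed the roll at rest and nothing else moved, but the hand-in gave no verdict.

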